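# Slide the front-heavy tote over the gap onto the pantry scale

## Task

Weigh the lidded tote: bear down on the trailing end of its lid with about a kilo and slide it, tin-filled end first, from the plank stand over the gap onto the scale's steel pan, so that it stays level and never sags into the gap; then push it from behind until it sits whole, square and central on the pan, clear of the stand, and let go. Slide it slowly and never press on it with much over a kilo and a half: the lid cracks easily. Leave the other goods where they are.

Things in the scene. Friction and masses are not known exactly. Their poses are not given: they have to be found in the camera images.
- tote: Clear plastic tote with white lid, 0.7 to 0.95 kg, on the plank stand. Origin: centre of its underside; z up, +y along it to its leading end, towards the scale. Base 170 (x) by 230 (y) mm: underside from y = -115 to +115 mm. The rim, 64 to 76 mm up, and lid stand out 5 mm all round. Base, planks and pan are slick: friction 0.25, give or take 20 percent. Over 16 N from the fingers cracks it.
- balance (a point): The tote's balance point, 53 mm from its middle towards the leading end, where the tins inside have slid together. When the leading end is pushed out over the gap the tote tips into it before reaching the pan, unless its trailing end is held down. The hold needed grows as it goes out; once the leading edge is over the pan, ease off to let it down on the pan, then it rests on both.
- lid_tail (a point): The place to bear down: on the flat, grained lid (friction about 1), 100 mm behind the tote's centre. The deep slip-over lid is a stiff fit, pressed on more or less far: its top is really 0 to 12 mm higher than this point; feel for it. 9 to 12 N down here holds the tote level and lets fingertips, shut together so that they bear at one spot, drag it straight along by friction, at 50 mm/s or slower.
- tote_tail (a point): Middle of the tote's trailing rim, on its outer face, 70 mm above the underside (tote frame: 0, -120, 70 mm). This upright face, 180 mm wide, is the place to push from behind. The lid's skirt may cover it.
- tote_nose (a point): Middle of the lower leading edge of the tote's base (tote frame: 0, 115, 0 mm).
- stand: Fixed low pine plank stand, 320 (x) x 320 (y) mm, flat top 75 mm above the bench. Origin: centre of its footprint on the bench. Its +y side, an edge at y = +160 mm, faces the scale.
- stand_edge (a point): Middle of the stand's top edge that faces the scale. The gap between this edge and the pan's is 93 to 107 mm wide and goes down to the bench.
- scale: Fixed bench scale: stainless pan 260 (x) x 300 (y) mm on a grey base, indicator with keys on the -x side, below the pan's level. Origin: centre of its footprint; axes as the stand's, to within a few degrees. A 3 kg scale: the pan must not carry more than 30 N.
- pan (a point): Centre of the pan's flat top face, which lies 1.5 to 2.5 mm lower than the stand's top.
- pan_edge (a point): Middle of the pan's edge towards the stand (-y side).
- paste_can: Bystander: small can, 52 mm across, 82 mm tall, on the far right corner of the stand. Origin at its foot, as for all the goods.
- bean_can: Bystander: can, 74 mm across, 110 mm tall, on the bench.
- soup_can: Bystander: can, 66 mm across, 100 mm tall, on the bench.
- tuna_tin: Bystander: flat tin, 85 mm across, 36 mm tall, on the bench.
- jar: Bystander: amber jar, 70 mm across, 120 mm tall, on the bench.
- carton: Bystander: upright carton, 55 x 150 x 190 mm, on the bench left of the scale.
- tape_roll: Bystander: roll of tape lying flat, 96 mm across, 48 mm tall, on the bench.

How it is judged:
On the way:
1. the tote bridges the gap: its leading end lies on the pan while its trailing end is still on the stand (y of tote_nose in the frame of pan_edge above 0.008 m and contact force between tote and scale above 0.3 N and contact force between tote and stand above 0.3 N), for 0.1 s.
At the end, for the whole second after the job is handed in: The tote stands flat and still on the pan, its centre within 30 mm of the pan's centre along and across, its length square to the pan's within 0.1 rad, clear of the stand and not touched by the gripper (x of tote in the frame of pan between -0.03 and 0.03 m and y of tote in the frame of pan between -0.03 and 0.03 m and z of tote in the frame of pan between -0.004 and 0.004 m and angle between the y axis of tote and the y axis of scale, either way round below 0.1 rad and angle between tote's own z axis and vertical below 0.02 rad and contact force between tote and stand below 0.05 N and contact force between tote and the fingers below 0.05 N and linear speed of tote below 0.01 m/s).
It fails at once if the tote sags or tips by more than 0.06 rad (an end dips into the gap, or it is tilted up) (angle between tote's own z axis and vertical above 0.06 rad).
It fails at once if the tote is thrust across faster than 0.25 m/s (linear speed of tote above 0.25 m/s).
It fails at once if the fingers press on the tote with more than 16 N (the lid cracks) (contact force between the fingers and tote above 16 N).
It fails at once if the 3 kg scale carries more than 30 N (contact force between tote and scale above 30 N).
It fails at once if one of the other goods is moved more than 30 mm (distance of any of paste_can, bean_can, soup_can, tuna_tin, jar, carton, tape_roll from where it was at the start of the episode above 0.03 m).
It also fails if it takes over 72 s, if anything falls off the work surface, if the arm or the gripper's body presses on something with over 40 N, if the wrist force passes 120 N, or if a joint passes its speed limit or range.

## Robot

A 7-joint arm with a two-finger parallel gripper is mounted at the origin on the work surface. World frame = base frame: x ahead of the robot, y to its left, z up, the work surface at z = 0. Lengths are in m, angles in rad, forces in N, time in s.
With the tool pointing down it reaches from about 0.425 to 0.825 m from the base axis. Payload 3.6 kg.
Tool frame: the origin (TCP) lies at the very end of the fingers, on their centre line; the grasp point (between the pads) lies 19 mm behind it; z points along the fingers, y is the line along which they close (so a half turn about z gives the same grasp; the last joint's range is limited). The gripper opens to 85 mm and grips with 20 to 120 N. Pads are 22 mm wide; open, the fingers measure 114 mm over their backs; the gripper's body (76 mm by 85 mm) begins 54 mm behind the grasp point. The pads swing forward as they close: fully open they stand 13 mm farther back than shut.
Start: joints at [1.137, 0.615, -0.013, 1.423, 0.008, 1.103, -0.04], TCP at [0.258, -0.597, 0.197] pointing down, gripper open.
Joint ranges: [-3.12, 3.12], [-0.3, 2.06], [-1.34, 1.32], [0.26, 2.42], [-1.36, 4.5], [0.01, 1.98], [-2.84, 2.84]. Speed limits (rad/s): [2.79, 2.79, 3.14, 3.14, 3.14, 3.14, 3.14].

## Interface

Orientations are given as a rotation vector (axis times angle).
In Python, from station import get_state, viewer, job gives the robot as it stands.
- The arm moves only by the tool arm_command, never from a script. Its argument "motion" is a list that holds one entry, the list of rows, each a list of 7 numbers: the shift along the tool's x, y, z in mm, then the turn, a rotation vector about the tool's x, y, z in rad, then the closure in counts, from 0 (fully open) to 255 (shut). In form: [[[tx, ty, tz, ax, ay, az, fingers], ...]]. A call has 1 to 12 rows; each row is the pose to reach, as a shift and turn from the pose commanded when the call began, along the tool's axes at that moment; what a row does not reach only later rows make up. A row lasts 1/12 s, in which the tool goes at most 41.7 mm and 7.16 degrees, less where a joint would pass 70% of its speed; a pose out of reach is approached as far as the arm can. A call with a gripper value outside its range is refused whole. The fingers move at their own pace and stop on an object; "newtons" is the grip in N (left out, the last holds). Time passes only in rows, so rows that repeat a pose let the fingers close. It gives the time, the measured TCP pose, the force, the opening and the grip force at its end, in the units of the state.
- get_state(): the state, without advancing time (a new reading comes with each control period).
- viewer.grab_frame(name): name is "scene" or "top" or "wrist"; returns a dict with "color" (384x512x3 uint8, blue, green, red), "fx", "fy", "cx", "cy" (pixels), "R" (3x3) and "t" (3): a world point X has camera coordinates R X + t. Camera axes: x right, y down, z forward; pixel columns grow to the right and rows downward; lengths in m; the calibration is good to about 2 mm. A picture is of the moment at which its call begins. There is no depth.
- job.finish_job(): hands the job in; it is judged then, once.
Trained networks look in the newest picture that a camera, given by its name, has taken for a name from the list of things; names that differ only in an ending like _2 or _b are one class to them, and where a whole thing is asked for, a point or a joint stands for the part that bears it (a point fixed in the world has none). Each returns a list of dicts, best first, with "p" (0 to 1); they miss things now and then, are a little off and sometimes report something else, mostly with a low value. They report only what shows in the picture. A call takes as long as a camera call.
- viewer.recognise(name, camera): "at" ([column, row] in pixels, amid what is visible of it).
- viewer.cut_out(name, camera): "pixels" (384x512 bool, what is visible of it) and "at" ([column, row] in pixels, amid what is visible of it).
- viewer.place_of(name, camera): "at" ([column, row] in pixels: a listed point, or the origin of a listed thing).
The state is a dict: "time_s": time; "joints": joint angles; "qvel": joint speeds; "tau": joint torques, N m; "position": TCP position; "ee_rot": TCP orientation; "ft_force": force on the tool from outside, world axes, zero at the start; "ft_torque": the same for the moment, N m; "gripper_width": finger opening in m; "gripper_force": force on a finger pad.
Only numpy, scipy, OpenCV 4.12 (cv2) and the standard library are available. Lean on these libraries where they do the work, as an engineer would, in place of code of your own. Each camera call takes 0.05 s, during which the arm holds its last target. There are 200 camera calls.

## Working session

There is one attempt and no reset: what is moved stays moved. The work goes in short steps, Python scripts to look and compute and a tool call to move; the robot and the scene stay as the last step left them, time stands still between calls to the robot, and variables do not carry over. Pictures are saved under pics/ and viewed, at most 10 in all, crops included, and the job is handed in when it is done.

Besides the shell and the picture viewer there is one more tool, called after ">>>" in YAML: its name, and indented under it one key for each argument. arm_command: Moves the arm, as the interface text tells. Its arguments: {"type":"object","properties":{"motion":{"type":"array"},"newtons":{"type":"number"}},"required":["motion"]}

```bash
mkdir -p pics; cat > h.py <<'E'
import numpy as np, cv2
from station import get_state, viewer, job
def ray(f,px):
    d=np.array([(px[0]-f["cx"])/f["fx"],(px[1]-f["cy"])/f["fy"],1.0])
    R=np.array(f["R"]);t=np.array(f["t"]).ravel()
    return -R.T@t, R.T@d
def onz(f,px,z):
    o,d=ray(f,px); return o+d*(z-o[2])/d[2]
E
python3 - <<'E'
from h import *
s=get_state(); print({k:np.round(v,3).tolist() for k,v in s.items()})
fs={}
for c in ["scene","top"]:
    f=viewer.grab_frame(c); fs[c]=f; cv2.imwrite(f"pics/{c}0.png",f["color"])
for n,z in [("tote",.075),("lid_tail",.15),("tote_tail",.145),("tote_nose",.075),("stand_edge",.075),("pan",.073),("pan_edge",.073),("stand",0),("scale",0),("balance",.1),("paste_can",.075)]:
    for c in fs:
        r=viewer.place_of(n,c)
        for q in r[:1]: print(n,c,round(q["p"],2),np.round(q["at"],1),np.round(onz(fs[c],q["at"],z),4))
E
```

```text
{'time_s': 0.0, 'joints': [1.137, 0.616, -0.013, 1.425, 0.008, 1.103, -0.04], 'qvel': [-0.0, 0.001, -0.003, -0.001, -0.0, -0.001, -0.001], 'tau': [0.001, -46.921, 0.26, -17.103, 0.01, 0.01, -0.0], 'position': [0.257, -0.596, 0.196], 'ee_rot': [-3.074, -0.636, 0.001], 'ft_force': [-0.741, -0.646, -0.075], 'ft_torque': [0.017, -0.025, -0.008], 'gripper_force': 0.0, 'gripper_width': 0.085}
tote scene 0.72 [174.1 204.1] [ 0.4732 -0.2267  0.075 ]
tote top 0.59 [355.1 205.9] [ 0.4826 -0.22    0.075 ]
lid_tail scene 0.74 [299.6 184.5] [0.5173 0.1464 0.15  ]
tote_tail scene 0.74 [130.7 198. ] [ 0.4735 -0.3334  0.145 ]
tote_tail top 0.81 [403.4 205. ] [ 0.4773 -0.3391  0.145 ]
tote_nose scene 0.44 [132.  197.6] [ 0.4273 -0.3534  0.075 ]
tote_nose top 0.57 [314.6 208.3] [ 0.478  -0.0976  0.075 ]
stand_edge scene 0.78 [222.1 199.2] [ 0.482  -0.0813  0.075 ]
stand_edge top 0.72 [310.4 212.3] [ 0.4662 -0.0845  0.075 ]
pan top 0.76 [229.3 215. ] [0.4636 0.1601 0.073 ]
pan_edge scene 0.88 [253.5 191.6] [0.471  0.0176 0.073 ]
pan_edge top 0.68 [276.5 214.2] [0.4629 0.0177 0.073 ]
scale scene 0.85 [298.5 194.9] [0.4662 0.1674 0.    ]
scale top 0.69 [229.9 217.4] [0.4596 0.1646 0.    ]
paste_can scene 0.94 [135.4 247.5] [ 0.5954 -0.341   0.075 ]
paste_can top 0.92 [392.2 168.8] [ 0.5935 -0.3392  0.075 ]
```

View pics/top0.png

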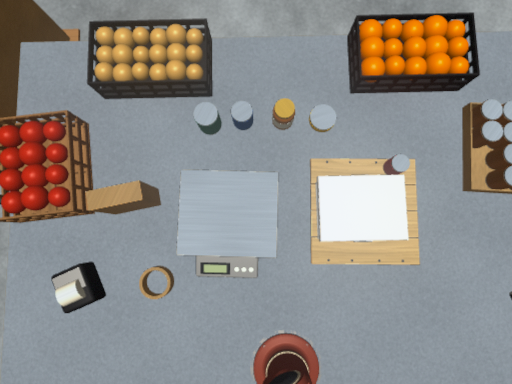

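View pics/scene0.png

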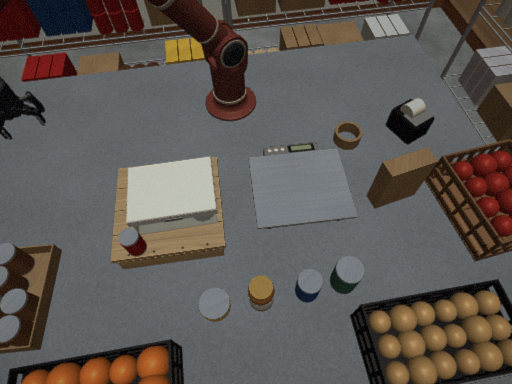

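```bash
python3 - <<'E'
from h import *
f=viewer.grab_frame("top")
for n,z in [("stand",.075),("scale",.073),("tote",.147)]:
    r=viewer.cut_out(n,"top")
    if not r: print(n,"none"); continue
    m=r[0]["pixels"].astype(np.uint8)
    c=max(cv2.findContours(m,0,2)[0],key=cv2.contourArea)
    w=np.array([onz(f,p[0],z)[:2] for p in c],np.float32)
    rc=cv2.minAreaRect(w); print(n,r[0]["p"],rc, cv2.boxPoints(rc).round(3).tolist(), cv2.boundingRect(c))
E
```

```text
stand 0.92 ((0.46943482756614685, -0.24438661336898804), (0.323927640914917, 0.31940439343452454), 88.71818542480469) [[0.3059999942779541, -0.40299999713897705], [0.625, -0.4099999964237213], [0.6330000162124634, -0.0860000029206276], [0.31299999356269836, -0.07900000363588333]] (310, 158, 110, 107)
scale 0.85 ((0.4419685900211334, 0.16728687286376953), (0.2992089092731476, 0.3193759322166443), 87.17584991455078) [[0.2750000059604645, 0.026000000536441803], [0.593999981880188, 0.009999999776482582], [0.609000027179718, 0.3089999854564667], [0.28999999165534973, 0.32499998807907104]] (176, 169, 102, 109)
tote 0.94 ((0.47364482283592224, -0.21849262714385986), (0.19032175838947296, 0.25579509139060974), 0.2136513888835907) [[0.3779999911785126, -0.09099999815225601], [0.3790000081062317, -0.34700000286102295], [0.5690000057220459, -0.34599998593330383], [0.5680000185966492, -0.09000000357627869]] (315, 174, 94, 68)
```

The top view shows the tote's lid at columns 319–407, rows 176–240, and the pan at columns 178–278, rows 170–256. The gap runs over columns 278–311, and the paste can is at (400,163). The scene view shows the same layout. The tote's centre is about (0.475, -0.22) and the pan's about (0.467, 0.164), with the pan turned about -0.04 rad. Next I'll go above the lid tail.

>>> arm_command:
  motion:
    - [[310,-167,-10,0,0,-1.163,255],[310,-167,-10,0,0,-1.163,255],[310,-167,-10,0,0,-1.163,255],[310,-167,-10,0,0,-1.163,255],[310,-167,-10,0,0,-1.163,255],[310,-167,-10,0,0,-1.163,255],[310,-167,-10,0,0,-1.163,255],[310,-167,-10,0,0,-1.163,255],[310,-167,-10,0,0,-1.163,255],[310,-167,-10,0,0,-1.163,255],[310,-167,-10,0,0,-1.163,255],[310,-167,-10,0,0,-1.163,255]]

```text
time_s: 2.4
position: [0.4757, -0.3211, 0.2073]
ee_rot: [2.224, 2.219, -0.001]
ft_force: [0.6, -0.5, -1.1]
gripper_width: 0.0
gripper_force: 0.0
```

>>> arm_command:
  motion:
    - [[0,0,0,0,0,0,255],[0,0,0,0,0,0,255],[0,0,0,0,0,0,255],[0,0,0,0,0,0,255]]

```text
time_s: 2.73
position: [0.4757, -0.3211, 0.2073]
ee_rot: [2.223, 2.22, -0.0]
ft_force: [0.1, -0.9, 0.3]
gripper_width: -0.0003
gripper_force: 0.0
```

```bash
python3 - <<'E'
from h import *
s=get_state(); print({k:np.round(v,3).tolist() for k,v in s.items()})
f=viewer.grab_frame("wrist"); cv2.imwrite("pics/w1.png",f["color"])
for n,z in [("lid_tail",.16),("tote_tail",.145),("tote",.075),("stand_edge",.075)]:
    for q in viewer.place_of(n,"wrist")[:1]: print(n,q["p"],np.round(q["at"]),np.round(onz(f,q["at"],z),4))
f=viewer.grab_frame("top")
for n,z in [("lid_tail",.16),("tote_tail",.145),("tote_nose",.075),("pan",.073),("pan_edge",.073)]:
    for q in viewer.place_of(n,"top")[:1]: print(n,q["p"],np.round(q["at"]),np.round(onz(f,q["at"],z),4))
E
```

```text
{'time_s': 2.733, 'joints': [0.78, 0.505, -0.35, 1.63, 0.194, 1.041, 0.37], 'qvel': [-0.004, 0.0, -0.007, 0.001, -0.0, 0.002, 0.002], 'tau': [0.041, -40.374, -2.834, -16.247, 0.014, 0.002, -0.002], 'position': [0.476, -0.321, 0.207], 'ee_rot': [2.223, 2.22, -0.0], 'ft_force': [0.113, -0.921, 0.266], 'ft_torque': [0.018, 0.01, -0.05], 'gripper_force': 0.0, 'gripper_width': -0.0}
lid_tail 0.79 [255. 190.] [ 0.4711 -0.3143  0.16  ]
tote_tail 0.69 [256. 206.] [ 0.4721 -0.3337  0.145 ]
tote 0.83 [255.  76.] [ 0.4702 -0.2136  0.075 ]
lid_tail 0.79 [397. 209.] [ 0.4661 -0.314   0.16  ]
tote_tail 0.74 [406. 204.] [ 0.4786 -0.3452  0.145 ]
tote_nose 0.82 [314. 209.] [ 0.4756 -0.0966  0.075 ]
pan 0.79 [228. 214.] [0.4658 0.1637 0.073 ]
pan_edge 0.75 [278. 213.] [0.4661 0.014  0.073 ]
```

View pics/w1.png

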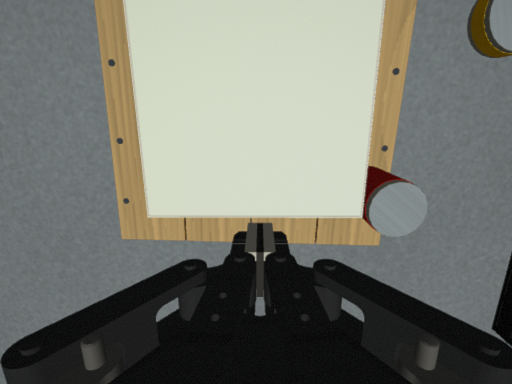

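The wrist view shows the lid's trailing edge at row 217, spanning columns 147–364 (midline 256). The shut fingertips are at about (260,230), just over that edge, and the paste can is well to the right at (397,207). Next I'll centre and feel downward.

>>> arm_command:
  motion:
    - [[7,-4,10,0,0,0,255],[7,-4,20,0,0,0,255],[7,-4,28,0,0,0,255],[7,-4,30,0,0,0,255],[7,-4,30,0,0,0,255]]

```text
time_s: 3.7
position: [0.4716, -0.3135, 0.1762]
ee_rot: [-2.22, -2.22, 0.001]
ft_force: [0.3, -0.4, 0.7]
gripper_width: -0.0001
gripper_force: 0.0
```

>>> arm_command:
  motion:
    - [[0,0,1,0,0,0,255],[0,0,2,0,0,0,255],[0,0,3,0,0,0,255],[0,0,4,0,0,0,255],[0,0,4,0,0,0,255]]

```text
time_s: 4.12
position: [0.4721, -0.3134, 0.1733]
ee_rot: [-2.221, -2.221, -0.0]
ft_force: [-0.0, -0.1, 0.9]
gripper_width: -0.0001
gripper_force: 0.0
```

>>> arm_command:
  motion:
    - [[0,0,1,0,0,0,255],[0,0,2,0,0,0,255],[0,0,3,0,0,0,255],[0,0,3,0,0,0,255]]

```text
time_s: 4.45
position: [0.472, -0.3133, 0.1701]
ee_rot: [-2.221, -2.221, 0.0]
ft_force: [-0.2, 0.0, -0.5]
gripper_width: 0.0
gripper_force: 0.0
```

>>> arm_command:
  motion:
    - [[0,0,1,0,0,0,255],[0,0,2,0,0,0,255],[0,0,2,0,0,0,255]]

```text
time_s: 4.7
position: [0.472, -0.3133, 0.1681]
ee_rot: [-2.221, -2.221, 0.0]
ft_force: [0.2, 0.5, 0.3]
gripper_width: -0.0
gripper_force: 0.0
```

>>> arm_command:
  motion:
    - [[0,0,1,0,0,0,255],[0,0,2,0,0,0,255],[0,0,2,0,0,0,255]]

```text
time_s: 4.95
position: [0.472, -0.3133, 0.1661]
ee_rot: [-2.221, -2.221, 0.0]
ft_force: [-0.3, 0.1, -0.0]
gripper_width: -0.0001
gripper_force: 0.0
```

>>> arm_command:
  motion:
    - [[0,0,1,0,0,0,255],[0,0,2,0,0,0,255],[0,0,2,0,0,0,255]]

```text
time_s: 5.2
position: [0.472, -0.3134, 0.1641]
ee_rot: [-2.221, -2.221, 0.0]
ft_force: [-0.1, -0.1, 0.2]
gripper_width: 0.0002
gripper_force: 0.0
```

>>> arm_command:
  motion:
    - [[0,0,1,0,0,0,255],[0,0,1,0,0,0,255],[0,0,1,0,0,0,255]]

```text
time_s: 5.45
position: [0.4721, -0.3134, 0.1633]
ee_rot: [-2.221, -2.221, -0.0]
ft_force: [0.1, -0.5, 0.3]
gripper_width: 0.0005
gripper_force: 0.0
```

>>> arm_command:
  motion:
    - [[0,0,1,0,0,0,255],[0,0,1,0,0,0,255],[0,0,1,0,0,0,255]]

```text
time_s: 5.7
position: [0.4721, -0.3134, 0.1623]
ee_rot: [-2.221, -2.221, -0.0]
ft_force: [-0.2, -0.2, -0.5]
gripper_width: -0.0002
gripper_force: 0.0
```

>>> arm_command:
  motion:
    - [[0,0,1,0,0,0,255],[0,0,1,0,0,0,255],[0,0,1,0,0,0,255]]

```text
time_s: 5.95
position: [0.4721, -0.3134, 0.1612]
ee_rot: [-2.221, -2.221, -0.0]
ft_force: [-0.5, -0.4, 0.9]
gripper_width: -0.0002
gripper_force: 0.0
```

>>> arm_command:
  motion:
    - [[0,0,1,0,0,0,255],[0,0,1,0,0,0,255],[0,0,1,0,0,0,255]]

```text
time_s: 6.2
position: [0.4721, -0.3134, 0.1602]
ee_rot: [-2.221, -2.221, -0.0]
ft_force: [-0.6, 0.1, 0.0]
gripper_width: 0.0
gripper_force: 0.0
```

>>> arm_command:
  motion:
    - [[0,0,1,0,0,0,255],[0,0,1,0,0,0,255],[0,0,1,0,0,0,255]]

```text
time_s: 6.45
position: [0.4721, -0.3134, 0.1593]
ee_rot: [-2.221, -2.221, -0.0]
ft_force: [0.6, -0.1, 0.3]
gripper_width: 0.0001
gripper_force: 0.0
```

>>> arm_command:
  motion:
    - [[0,0,1,0,0,0,255],[0,0,1,0,0,0,255],[0,0,1,0,0,0,255]]

```text
time_s: 6.7
position: [0.4721, -0.3134, 0.1582]
ee_rot: [-2.221, -2.221, -0.0]
ft_force: [0.2, 0.4, -0.6]
gripper_width: 0.0003
gripper_force: 0.0
```

>>> arm_command:
  motion:
    - [[0,0,1,0,0,0,255],[0,0,1,0,0,0,255],[0,0,1,0,0,0,255]]

```text
time_s: 6.95
position: [0.4721, -0.3134, 0.1572]
ee_rot: [-2.221, -2.221, 0.0]
ft_force: [-0.4, 0.2, 0.5]
gripper_width: -0.0
gripper_force: 0.0
```

>>> arm_command:
  motion:
    - [[0,0,1,0,0,0,255],[0,0,1,0,0,0,255],[0,0,1,0,0,0,255]]

```text
time_s: 7.2
position: [0.4721, -0.3134, 0.1562]
ee_rot: [-2.221, -2.221, -0.0]
ft_force: [0.1, -0.2, 0.8]
gripper_width: 0.0002
gripper_force: 0.0
```

>>> arm_command:
  motion:
    - [[0,0,1,0,0,0,255],[0,0,1,0,0,0,255],[0,0,1,0,0,0,255]]

```text
time_s: 7.45
position: [0.4721, -0.3134, 0.1552]
ee_rot: [-2.221, -2.221, -0.0]
ft_force: [-0.4, 0.3, -0.0]
gripper_width: 0.0001
gripper_force: 0.0
```

>>> arm_command:
  motion:
    - [[0,0,1,0,0,0,255],[0,0,1,0,0,0,255],[0,0,1,0,0,0,255]]

```text
time_s: 7.7
position: [0.4721, -0.3134, 0.1542]
ee_rot: [-2.221, -2.221, -0.0]
ft_force: [-1.4, -0.1, 0.4]
gripper_width: -0.0
gripper_force: 0.0
```

>>> arm_command:
  motion:
    - [[0,0,1,0,0,0,255],[0,0,1,0,0,0,255],[0,0,1,0,0,0,255]]

```text
time_s: 7.95
position: [0.4721, -0.3134, 0.1533]
ee_rot: [-2.221, -2.221, -0.0]
ft_force: [-0.0, 0.6, -0.6]
gripper_width: 0.0001
gripper_force: 0.0
```

>>> arm_command:
  motion:
    - [[0,0,1,0,0,0,255],[0,0,1,0,0,0,255],[0,0,1,0,0,0,255]]

```text
time_s: 8.2
position: [0.4721, -0.3134, 0.1522]
ee_rot: [-2.221, -2.221, 0.0]
ft_force: [1.0, 0.4, 0.1]
gripper_width: -0.0001
gripper_force: 0.0
```

>>> arm_command:
  motion:
    - [[0,0,1,0,0,0,255],[0,0,1,0,0,0,255],[0,0,1,0,0,0,255]]

```text
time_s: 8.45
position: [0.4721, -0.3134, 0.1512]
ee_rot: [-2.221, -2.221, -0.0]
ft_force: [-0.6, -0.2, -0.6]
gripper_width: 0.0001
gripper_force: 0.0
```

```bash
python3 - <<'E'
from h import *
f=viewer.grab_frame("wrist"); cv2.imwrite("pics/w2.png",cv2.resize(f["color"][100:320,130:390],None,fx=2,fy=2))
for n,z in [("lid_tail",.15),("tote_tail",.145)]:
    for q in viewer.place_of(n,"wrist")[:1]: print(n,q["p"],np.round(q["at"]),np.round(onz(f,q["at"],z),4))
s=get_state();p=np.array(s["position"]);c=np.array(f["R"])@p+np.array(f["t"]).ravel();print(c[:2]/c[2]*[f["fx"],f["fy"]]+[f["cx"],f["cy"]])
E
```

```text
lid_tail 0.8 [261. 226.] [ 0.4722 -0.3203  0.15  ]
[260.62886306 217.15818839]
```

View pics/w2.png

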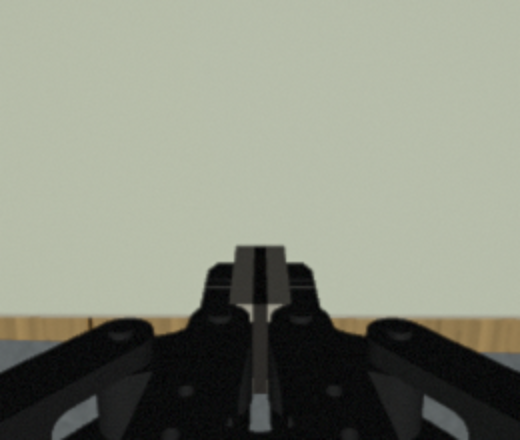

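The shut tips at full-frame row ~223 are over the lid, ahead of its trailing edge (row ~258) and near lid_tail. They don't seem to have touched yet, so I'll keep going down.

>>> arm_command:
  motion:
    - [[0,0,1,0,0,0,255],[0,0,1,0,0,0,255],[0,0,1,0,0,0,255]]

```text
time_s: 8.85
position: [0.4721, -0.3134, 0.1502]
ee_rot: [-2.221, -2.221, 0.0]
ft_force: [0.3, 0.3, -0.9]
gripper_width: -0.0002
gripper_force: 0.0
```

>>> arm_command:
  motion:
    - [[0,0,1,0,0,0,255],[0,0,1,0,0,0,255],[0,0,1,0,0,0,255]]

```text
time_s: 9.1
position: [0.4721, -0.3134, 0.1492]
ee_rot: [-2.221, -2.221, -0.0]
ft_force: [0.5, -0.1, 0.4]
gripper_width: -0.0003
gripper_force: 0.0
```

>>> arm_command:
  motion:
    - [[0,0,1,0,0,0,255],[0,0,1,0,0,0,255],[0,0,1,0,0,0,255]]

```text
time_s: 9.35
position: [0.4721, -0.3134, 0.1482]
ee_rot: [-2.221, -2.221, -0.0]
ft_force: [-0.6, 0.0, -0.8]
gripper_width: -0.0001
gripper_force: 0.0
```

>>> arm_command:
  motion:
    - [[0,0,1,0,0,0,255],[0,0,1,0,0,0,255],[0,0,1,0,0,0,255]]

```text
time_s: 9.6
position: [0.4721, -0.3134, 0.1472]
ee_rot: [-2.221, -2.221, -0.0]
ft_force: [0.6, -0.6, 0.2]
gripper_width: -0.0001
gripper_force: 0.0
```

```bash
python3 - <<'E'
from h import *
f=viewer.grab_frame("wrist"); g=f["color"]
s=get_state();p=np.array(s["position"]);R=np.array(f["R"]);c=-R.T@np.array(f["t"]).ravel()
print("cam-tcp",c-p, R.round(3).tolist(), f["fx"],f["cx"],f["cy"])
for col in (150,180,330,360): print(col,[int(v) for v in cv2.cvtColor(g,6)[230:300,col][::2]])
o1=c-p+[0.4757,-0.3211,0.2073]
for z in (.14,.145,.15,.155,.16,.165):
    P=[]
    for px in ((147.5,217),(363.5,217)):
        d=R.T@np.array([(px[0]-f["cx"])/f["fx"],(px[1]-f["cy"])/f["fy"],1]); P.append(o1+d*(z-o1[2])/d[2])
    print(z,"width",P[1][0]-P[0][0],"edge y",P[0][1],"row2 y",onz(f,(256,258),z)[1])
E
```

```text
cam-tcp [-0.00046048  0.06717975  0.17679806] [[1.0, -0.002, -0.001], [-0.001, -0.965, 0.263], [-0.001, -0.263, -0.965]] 273.70384152103105 259.61540995441266 190.5883560257357
150 [181, 181, 182, 183, 184, 182, 182, 184, 183, 183, 182, 182, 183, 183, 182, 163, 124, 119, 123, 123, 124, 105, 102, 68, 10, 9, 16, 12, 13, 10, 12, 15, 7, 16, 5]
180 [182, 183, 183, 181, 182, 183, 182, 182, 183, 182, 182, 182, 183, 182, 182, 167, 64, 10, 8, 9, 14, 10, 11, 16, 12, 9, 10, 20, 27, 26, 26, 21, 24, 26, 29]
330 [183, 182, 182, 183, 183, 183, 182, 182, 182, 182, 182, 182, 182, 183, 182, 25, 9, 3, 17, 34, 18, 14, 15, 6, 15, 24, 22, 20, 22, 23, 30, 37, 33, 33, 34]
360 [183, 183, 182, 182, 183, 182, 183, 180, 182, 182, 182, 182, 182, 183, 182, 173, 141, 115, 116, 110, 112, 46, 10, 11, 11, 10, 15, 12, 8, 12, 8, 14, 12, 23, 23]
0.14 width 0.20510051584953898 edge y -0.3464290922688808 row2 y -0.3486962282566417
0.145 width 0.20089932474896655 edge y -0.34453418082165926 row2 y -0.34591196504946614
0.15 width 0.196698133648394 edge y -0.34263926937443767 row2 y -0.3431277018422906
0.155 width 0.19249694254782151 edge y -0.34074435792721613 row2 y -0.340343438635115
0.16 width 0.18829575144724903 edge y -0.3388494464799945 row2 y -0.33755917542793945
0.165 width 0.18409456034667654 edge y -0.33695453503277295 row2 y -0.33477491222076394
```

>>> arm_command:
  motion:
    - [[0,0,1,0,0,0,255],[0,0,1,0,0,0,255],[0,0,1,0,0,0,255]]

```text
time_s: 9.9
position: [0.4721, -0.3134, 0.1463]
ee_rot: [-2.221, -2.221, -0.0]
ft_force: [-0.7, 0.9, -0.7]
gripper_width: -0.0
gripper_force: 0.0
```

```bash
python3 - <<'E'
from h import *
f=viewer.grab_frame("scene"); g=f["color"]
s=get_state();p=np.array(s["position"]);c=np.array(f["R"])@p+np.array(f["t"]).ravel();u=c[:2]/c[2]*[f["fx"],f["fy"]]+[f["cx"],f["cy"]];print(u,s["tau"])
x,y=u.astype(int);cv2.imwrite("pics/s2.png",cv2.resize(g[max(0,y-70):y+80,max(0,x-60):x+140],None,fx=4,fy=4))
E
```

```text
[137.72641858 196.27120398] [ 1.76412759e-03 -4.11265254e+01 -2.95226589e+00 -1.45304766e+01
  8.90054216e-03  2.39134824e-03 -1.34728507e-04]
```

View pics/s2.png

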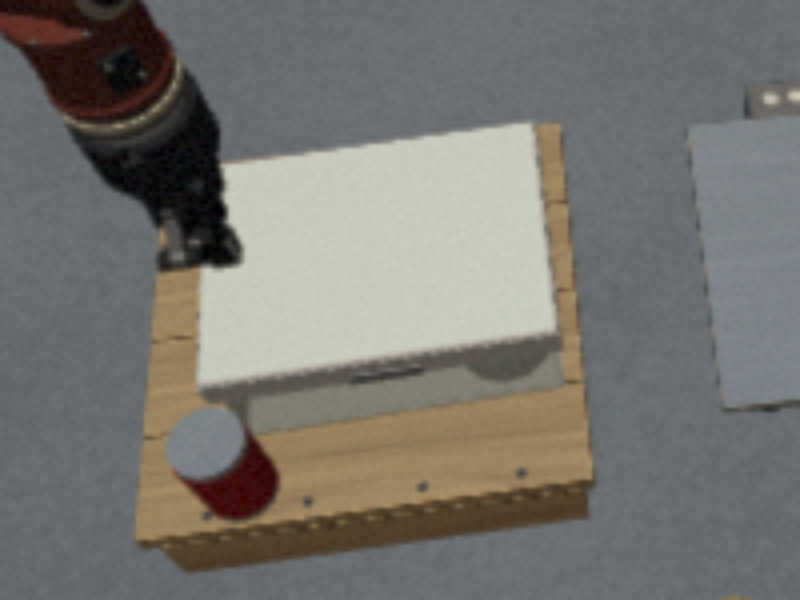

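The scene crop shows the shut fingertips at about (228,262) over the lid's trailing end, with everything undisturbed. Contact still isn't visible, so I'll keep feeling.

>>> arm_command:
  motion:
    - [[0,0,1,0,0,0,255],[0,0,1,0,0,0,255],[0,0,1,0,0,0,255]]

```text
time_s: 10.2
position: [0.4721, -0.3134, 0.1453]
ee_rot: [-2.221, -2.221, -0.0]
ft_force: [-0.1, -0.7, -0.6]
gripper_width: -0.0001
gripper_force: 0.0
```

>>> arm_command:
  motion:
    - [[0,0,1,0,0,0,255],[0,0,1,0,0,0,255],[0,0,1,0,0,0,255]]

```text
time_s: 10.45
position: [0.4721, -0.3134, 0.1442]
ee_rot: [-2.221, -2.221, -0.0]
ft_force: [0.1, -0.5, -1.0]
gripper_width: -0.0002
gripper_force: 0.0
```

>>> arm_command:
  motion:
    - [[0,0,1,0,0,0,255],[0,0,1,0,0,0,255],[0,0,1,0,0,0,255]]

```text
time_s: 10.7
position: [0.4721, -0.3134, 0.1433]
ee_rot: [-2.221, -2.221, 0.0]
ft_force: [0.7, -0.1, -0.7]
gripper_width: -0.0003
gripper_force: 0.0
```

>>> arm_command:
  motion:
    - [[0,0,1,0,0,0,255],[0,0,1,0,0,0,255],[0,0,1,0,0,0,255]]

```text
time_s: 10.95
position: [0.4721, -0.3134, 0.1423]
ee_rot: [-2.221, -2.221, -0.0]
ft_force: [0.3, -0.2, 0.2]
gripper_width: 0.0003
gripper_force: 0.0
```

```bash
python3 - <<'E'
from h import *
f=viewer.grab_frame("wrist"); cv2.imwrite("pics/w3.png",cv2.resize(f["color"][160:310,160:360],None,fx=4,fy=4,interpolation=cv2.INTER_CUBIC))
E
```

```text
(no output)
```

View pics/w3.png

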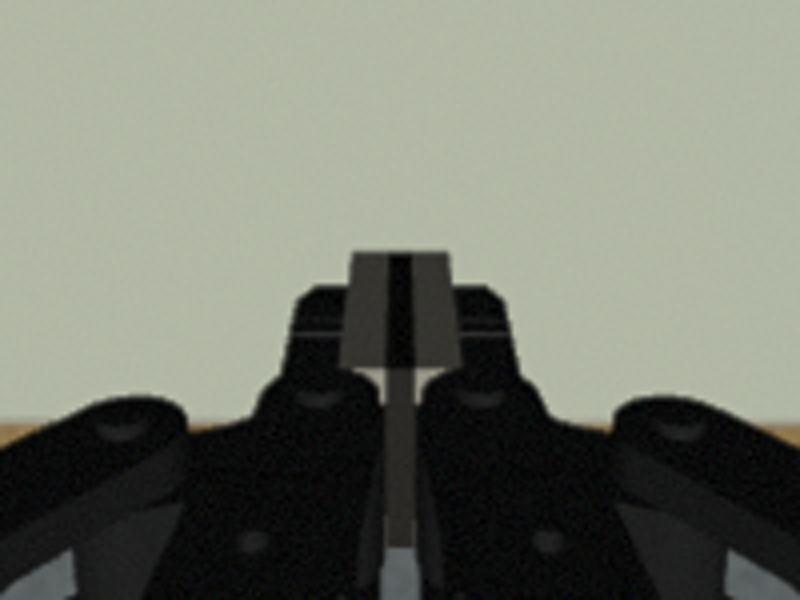

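The lid's trailing edge is at full-frame row ~264, and the tips at row ~223 aren't clipped or in contact. They appear to sit above the nominal TCP, so I'll go on feeling downward.

>>> arm_command:
  motion:
    - [[0,0,1,0,0,0,255],[0,0,1,0,0,0,255]]

```text
time_s: 11.17
position: [0.472, -0.3133, 0.1412]
ee_rot: [-2.221, -2.221, 0.0]
ft_force: [0.7, -0.4, 0.5]
gripper_width: -0.0002
gripper_force: 0.0
```

>>> arm_command:
  motion:
    - [[0,0,1,0,0,0,255],[0,0,1,0,0,0,255]]

```text
time_s: 11.33
position: [0.472, -0.3134, 0.1401]
ee_rot: [-2.221, -2.221, 0.0]
ft_force: [-0.4, 0.2, -0.0]
gripper_width: 0.0
gripper_force: 0.0
```

>>> arm_command:
  motion:
    - [[0,0,1,0,0,0,255],[0,0,1,0,0,0,255]]

```text
time_s: 11.5
position: [0.472, -0.3133, 0.1391]
ee_rot: [-2.221, -2.221, 0.0]
ft_force: [0.8, -0.5, -0.1]
gripper_width: 0.0001
gripper_force: 0.0
```

>>> arm_command:
  motion:
    - [[0,0,1,0,0,0,255],[0,0,1,0,0,0,255]]

```text
time_s: 11.67
position: [0.472, -0.3134, 0.1382]
ee_rot: [-2.221, -2.221, 0.0]
ft_force: [-0.8, -0.4, -1.2]
gripper_width: -0.0001
gripper_force: 0.0
```

>>> arm_command:
  motion:
    - [[0,0,1,0,0,0,255],[0,0,1,0,0,0,255]]

```text
time_s: 11.83
position: [0.472, -0.3133, 0.1371]
ee_rot: [-2.221, -2.221, 0.0]
ft_force: [0.5, 0.7, 0.6]
gripper_width: 0.0001
gripper_force: 0.0
```

```bash
python3 - <<'E'
from h import *
for c in ("scene","top"):
    f=viewer.grab_frame(c); g=f["color"]
    p=np.array(get_state()["position"])
    for dz in (0,.015):
        q=np.array(f["R"])@(p+[0,0,dz])+np.array(f["t"]).ravel(); print(c,dz,(q[:2]/q[2]*[f["fx"],f["fy"]]+[f["cx"],f["cy"]]).round(1))
    a=-np.array(f["R"]).T@np.array(f["t"]).ravel(); print("cam",a.round(3))
    m=viewer.cut_out("tote",c)[0]["pixels"].astype(np.uint8)
    k=max(cv2.findContours(m,0,2)[0],key=cv2.contourArea); print(c,cv2.approxPolyDP(k,3,True)[:,0].tolist())
    print(viewer.place_of("lid_tail",c)[:1])
    if c=="scene": cv2.imwrite("pics/s3.png",cv2.resize(g[150:260,100:240],None,fx=5,fy=5,interpolation=cv2.INTER_CUBIC))
E
```

```text
scene 0 [138.7 197.9]
scene 0.015 [137.1 195.2]
cam [ 1.025 -0.044  0.994]
scene [[210, 157], [133, 167], [138, 192], [127, 195], [128, 226], [148, 234], [217, 222]]
[{'at': [136.4, 194.2], 'p': 0.83}]
top 0 [393.5 207.2]
top 0.015 [395.4 206.8]
cam [0.405 0.063 1.201]
top [[316, 177], [320, 240], [407, 239], [401, 211], [394, 207], [400, 198], [402, 175]]
[{'at': [398.0, 208.2], 'p': 0.94}]
```

View pics/s3.png

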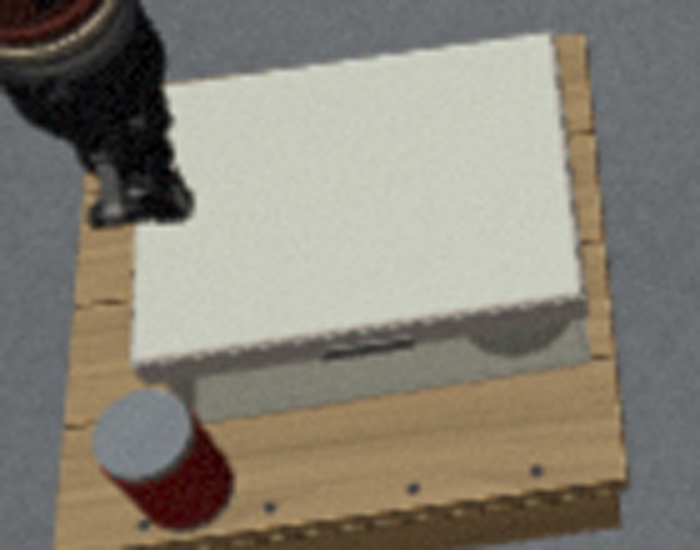

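```bash
python3 - <<'E'
from h import *
a=viewer.grab_frame("scene"); b=viewer.grab_frame("top")
P=lambda f:np.array([[f["fx"],0,f["cx"]],[0,f["fy"],f["cy"]],[0,0,1]])@np.c_[np.array(f["R"]),np.array(f["t"]).ravel()]
g=cv2.cvtColor(b["color"],6)
pts=[((216.6,209.4),(316.5,176.5)),((209.6,157),(320,240.5)),((126.6,222.4),(404,175))]
for p,q in pts:
    X=cv2.triangulatePoints(P(a),P(b),np.array(p).reshape(2,1),np.array(q).reshape(2,1)); X=(X[:3]/X[3]).ravel(); print(X.round(4))
cv2.imwrite("pics/t3.png",cv2.resize(b["color"][160:260,300:430],None,fx=6,fy=6,interpolation=cv2.INTER_CUBIC))
E
```

```text
[ 0.5619 -0.0952  0.1604]
[ 0.3833 -0.0971  0.1629]
[0.7949 0.0969 0.9553]
```

View pics/t3.png

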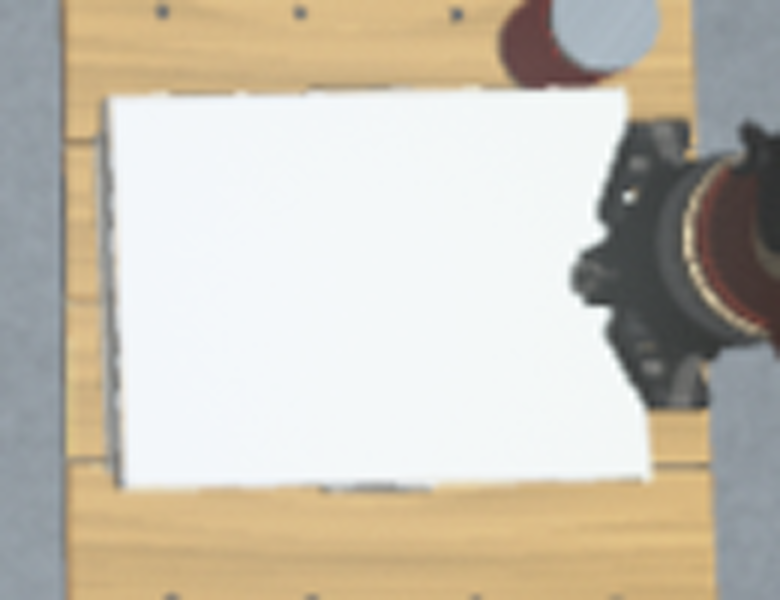

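The top crop shows the tip at about (578,275), over the lid's trailing end. Triangulated, the lid top is at z≈0.161. The real tips look about 24 mm above the reported TCP, so contact should be close.

>>> arm_command:
  motion:
    - [[0,0,1,0,0,0,255],[0,0,1,0,0,0,255]]

```text
time_s: 12.4
position: [0.472, -0.3134, 0.1362]
ee_rot: [-2.221, -2.221, 0.0]
ft_force: [-0.1, -0.7, 0.4]
gripper_width: -0.0001
gripper_force: 0.0
```

>>> arm_command:
  motion:
    - [[0,0,1,0,0,0,255],[0,0,1,0,0,0,255]]

```text
time_s: 12.57
position: [0.4721, -0.3134, 0.136]
ee_rot: [2.221, 2.221, -0.0]
ft_force: [-0.7, 0.6, 4.5]
gripper_width: -0.0001
gripper_force: 2.2
```

>>> arm_command:
  motion:
    - [[0,0,1,0,0,0,255],[0,0,1,0,0,0,255]]

```text
time_s: 12.73
position: [0.4722, -0.3134, 0.1359]
ee_rot: [2.221, 2.221, -0.001]
ft_force: [-2.9, 1.4, 8.5]
gripper_width: 0.0003
gripper_force: 4.6
```

Contact is made, at about 4.5 N/mm. I'll press a little more and start dragging slowly.

>>> arm_command:
  motion:
    - [[0,0,0.4,0,0,0,255],[0,0,0.4,0,0,0,255],[0.5,0,0.4,0,0,0,255],[1,0,0.4,0,0,0,255],[2,0,0.4,0,0,0,255],[3,0,0.4,0,0,0,255],[4.5,0,0.4,0,0,0,255],[6,0,0.4,0,0,0,255],[8,0,0.4,0,0,0,255],[10,0,0.4,0,0,0,255]]

```text
time_s: 13.57
position: [0.4738, -0.3071, 0.136]
ee_rot: [2.218, 2.214, -0.001]
ft_force: [0.3, -4.0, 7.2]
gripper_width: 0.0
gripper_force: 3.3
```

>>> arm_command:
  motion:
    - [[2.5,0,0.2,0,0,0,255],[5,0,0.4,0,0,0,255],[8,0,0.5,0,0,0,255],[11,0,0.5,0,0,0,255],[14,0,0.5,0,0,0,255],[17,0,0.5,0,0,0,255],[20,0,0.5,0,0,0,255],[23,0,0.5,0,0,0,255]]

```text
time_s: 14.23
position: [0.4744, -0.2843, 0.136]
ee_rot: [2.217, 2.213, -0.001]
ft_force: [-0.6, -3.5, 8.0]
gripper_width: 0.0002
gripper_force: 4.2
```

```bash
cat > look.py <<'E'
from h import *
s=get_state(); print(np.round(s["position"],4),np.round(s["ft_force"],1),np.round(s["ee_rot"],3))
f=viewer.grab_frame("top"); m=viewer.cut_out("tote","top")[0]["pixels"].astype(np.uint8)
k=max(cv2.findContours(m,0,2)[0],key=cv2.contourArea)
w=np.array([onz(f,p[0],.161)[:2] for p in k],np.float32)
h=cv2.convexHull(w); rc=cv2.minAreaRect(h); print("lid",rc)
a=w[np.abs(w[:,1]-w[:,1].max())<.006]; print("lead y",w[:,1].max(), "xr",w[:,0].min(),w[:,0].max())
E
python3 look.py
```

```text
[ 0.4744 -0.2843  0.136 ] [-0.6 -3.5  8. ] [ 2.217e+00  2.213e+00 -1.000e-03]
lid ((0.473651260137558, -0.1861114501953125), (0.2522326409816742, 0.18796828389167786), 89.89149475097656)
lead y -0.059916448 xr 0.37963292 0.56752473
```

>>> arm_command:
  motion:
    - [[2,-0.2,0.2,0,0,0,255],[5,-0.4,0.4,0,0,0,255],[8,-0.5,0.5,0,0,0,255],[11,-0.6,0.5,0,0,0,255],[14,-0.7,0.5,0,0,0,255],[17,-0.8,0.5,0,0,0,255],[20,-0.9,0.5,0,0,0,255],[23,-1,0.5,0,0,0,255],[26,-1,0.5,0,0,0,255],[29,-1,0.5,0,0,0,255]]

```text
time_s: 15.17
position: [0.4741, -0.2557, 0.1359]
ee_rot: [2.216, 2.212, 0.0]
ft_force: [-0.7, -4.6, 9.9]
gripper_width: -0.0003
gripper_force: 5.2
```

>>> arm_command:
  motion:
    - [[3,0,0,0,0,0,255],[6,0,0,0,0,0,255],[9,0,0,0,0,0,255],[12,0,0,0,0,0,255],[15,-0.5,0,0,0,0,255],[18,-0.5,0,0,0,0,255],[21,-1,0,0,0,0,255],[24,-1,0,0,0,0,255]]

```text
time_s: 15.83
position: [0.4733, -0.2316, 0.1359]
ee_rot: [2.216, 2.211, 0.001]
ft_force: [0.2, -5.1, 10.7]
gripper_width: -0.0003
gripper_force: 5.3
```

>>> arm_command:
  motion:
    - [[3,0,0,0,0,0,255],[6,0,0,0,0,0,255],[9,0,0,0,0,0,255],[12,0,0,0,0,0,255],[15,-0.5,0,0,0,0,255],[18,-0.5,0,0,0,0,255],[21,-1,0,0,0,0,255],[24,-1,0,0,0,0,255]]

```text
time_s: 16.5
position: [0.4724, -0.2075, 0.1359]
ee_rot: [2.216, 2.211, 0.002]
ft_force: [-0.5, -4.4, 11.2]
gripper_width: -0.0
gripper_force: 5.6
```

>>> arm_command:
  motion:
    - [[3,0,0,0,0,0,255],[6,0,0,0,0,0,255],[9,0,0,0,0,0,255],[12,0,0,0,0,0,255],[15,-0.5,0,0,0,0,255],[18,-0.5,0,0,0,0,255],[21,-1,0,0,0,0,255],[24,-1,0,0,0,0,255],[27,-1,0,0,0,0,255],[27,-1,0,0,0,0,255]]

```text
time_s: 17.33
position: [0.4716, -0.1793, 0.1359]
ee_rot: [2.215, 2.213, 0.003]
ft_force: [-0.3, -3.2, 12.4]
gripper_width: -0.0002
gripper_force: 5.8
```

```bash
python3 look.py; python3 - <<'E'
from h import *
f=viewer.grab_frame("top")
for n,z in [("tote_nose",.075),("pan_edge",.073),("pan",.073),("stand_edge",.075)]:
    for q in viewer.place_of(n,"top")[:1]: print(n,q["p"],np.round(onz(f,q["at"],z),4))
E
```

```text
[ 0.4716 -0.1793  0.1359] [-0.3 -3.2 12.4] [2.215 2.213 0.003]
lid ((0.4725688397884369, -0.08079438656568527), (0.1871548444032669, 0.2436494082212448), 0.14510171115398407)
lead y 0.04109622 xr 0.37905198 0.5661774
tote_nose 0.71 [ 0.7443 -0.1261  0.075 ]
pan_edge 0.92 [0.478 0.02  0.073]
pan 0.72 [0.4645 0.1598 0.073 ]
stand_edge 0.62 [ 0.5951 -0.3368  0.075 ]
```

Nose is about 15 mm over the pan. I'll go 8 mm further, then ease off.

>>> arm_command:
  motion:
    - [[2,0,-0.2,0,0,0,255],[4,0,-0.4,0,0,0,255],[6,0,-0.6,0,0,0,255],[8,0,-0.8,0,0,0,255],[8,0,-1,0,0,0,255],[8,0,-1.2,0,0,0,255],[8,0,-1.4,0,0,0,255]]

```text
time_s: 18.27
position: [0.4715, -0.1712, 0.1369]
ee_rot: [2.216, 2.214, 0.004]
ft_force: [0.8, -3.3, 9.0]
gripper_width: 0.0001
gripper_force: 4.6
```

>>> arm_command:
  motion:
    - [[0,0,-0.2,0,0,0,255],[0,0,-0.4,0,0,0,255],[0,0,-0.6,0,0,0,255],[0,0,-0.8,0,0,0,255],[0,0,-1,0,0,0,255],[0,0,-1,0,0,0,255]]

```text
time_s: 18.77
position: [0.4714, -0.1704, 0.1376]
ee_rot: [2.216, 2.215, 0.004]
ft_force: [1.2, -3.0, 8.3]
gripper_width: -0.0001
gripper_force: 4.1
```

>>> arm_command:
  motion:
    - [[0,0,-0.2,0,0,0,255],[0,0,-0.4,0,0,0,255],[0,0,-0.6,0,0,0,255],[0,0,-0.8,0,0,0,255],[0,0,-0.8,0,0,0,255]]

```text
time_s: 19.18
position: [0.4706, -0.17, 0.1376]
ee_rot: [2.218, 2.217, 0.003]
ft_force: [1.7, -3.1, 6.5]
gripper_width: -0.0002
gripper_force: 3.2
```

The nose is down on the pan: force now falls while height stays constant. Next I'll drag on with lighter pressure.

>>> arm_command:
  motion:
    - [[2,-0.2,-0.1,0,0,0,255],[4,-0.4,-0.2,0,0,0,255],[7,-0.6,-0.2,0,0,0,255],[10,-0.8,-0.2,0,0,0,255],[13,-1,-0.2,0,0,0,255],[16,-1.2,-0.2,0,0,0,255],[19,-1.4,-0.2,0,0,0,255],[22,-1.6,-0.2,0,0,0,255]]

```text
time_s: 19.85
position: [0.4673, -0.1478, 0.1371]
ee_rot: [2.22, 2.218, -0.0]
ft_force: [-0.4, -3.4, 5.8]
gripper_width: 0.0001
gripper_force: 2.5
```

```bash
python3 look.py
```

```text
[ 0.4673 -0.1478  0.1371] [-0.4 -3.4  5.8] [ 2.22   2.218 -0.   ]
lid ((0.47094839811325073, -0.04910537600517273), (0.24313534796237946, 0.1867934763431549), 88.76087188720703)
lead y 0.07322307 xr 0.3763865 0.56676966
```

>>> arm_command:
  motion:
    - [[3,0,0,0,0,0,255],[6,0,0,0,0,0,255],[9,0,0,0,0,0,255],[12,0,0,0,0,0,255],[15,0,0,0,0,0,255],[18,0,0,0,0,0,255],[21,0,0,0,0,0,255],[24,0,0,0,0,0,255]]

```text
time_s: 20.62
position: [0.4667, -0.1227, 0.1366]
ee_rot: [2.221, 2.22, -0.0]
ft_force: [0.0, -2.6, 4.1]
gripper_width: 0.0002
gripper_force: 2.5
```

>>> arm_command:
  motion:
    - [[3,0,0,0,0,0,255],[6,0,0,0,0,0,255],[9,0,0,0,0,0,255],[12,0,0,0,0,0,255],[15,0,0,0,0,0,255],[17,0,0,0,0,0,255],[19,0,0,0,0,0,255],[20,0,0,0,0,0,255],[20,0,0,0,0,0,255]]

```text
time_s: 21.37
position: [0.4664, -0.1018, 0.1362]
ee_rot: [-2.22, -2.222, -0.0]
ft_force: [0.3, -2.2, 3.6]
gripper_width: -0.0
gripper_force: 2.2
```

```bash
python3 look.py
```

```text
[ 0.4664 -0.1018  0.1362] [ 0.3 -2.2  3.6] [-2.22  -2.222 -0.   ]
lid ((0.4705533981323242, -0.0024490579962730408), (0.2433498352766037, 0.18952974677085876), 88.52655792236328)
lead y 0.12099521 xr 0.37378216 0.56558096
```

Centre is near y≈0, with the tail still on the stand. Next: lift, go behind, open the fingers (two contact points) and descend.

>>> arm_command:
  motion:
    - [[0,0,-8,0,0,0,255],[0,0,-25,0,0,0,255],[-15,0,-35,0,0,0.01,255],[-50,0,-35,0,0,0.03,0],[-75,0,-35,0,0,0.03,0],[-75,0,-35,0,0,0.03,0],[-75,0,-20,0,0,0.03,0],[-75,0,0,0,0,0.03,0],[-75,0,15,0,0,0.03,0],[-75,0,25,0,0,0.03,0],[-75,0,30,0,0,0.03,0],[-75,0,30,0,0,0.03,0]]

```text
time_s: 22.47
position: [0.4657, -0.1764, 0.1053]
ee_rot: [-2.252, -2.187, 0.001]
ft_force: [-0.1, 0.5, 0.1]
gripper_width: 0.0855
gripper_force: 0.0
```

```bash
python3 look.py; python3 - <<'E'
from h import *
print(get_state()["gripper_width"])
f=viewer.grab_frame("wrist"); cv2.imwrite("pics/w4.png",f["color"])
E
```

```text
[ 0.4657 -0.1764  0.1053] [-0.1  0.5  0.1] [-2.252e+00 -2.187e+00  1.000e-03]
lid ((0.47093144059181213, -0.00606730580329895), (0.2442207932472229, 0.18563038110733032), 87.93370819091797)
lead y 0.11785115 xr 0.37602925 0.5677709
0.08545177420132911
```

View pics/w4.png

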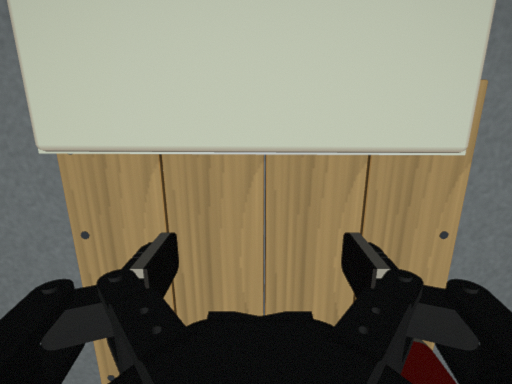

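The wrist view shows the tote's trailing edge level at row ~152 (columns 40–465, roughly centred on column 252). The open tips are behind it at (165,245) and (358,245), square to it. I'll approach and push.

>>> arm_command:
  motion:
    - [[0,0,4,0,0,0,0],[4,0,8,0,0,0,0],[10,0,8,0,0,0,0],[16,0,8,0,0,0,0],[21,0,8,0,0,0,0],[25,0,8,0,0,0,0],[28,0,8,0,0,0,0],[30,0,8,0,0,0,0],[32,0,8,0,0,0,0],[34,0,8,0,0,0,0],[36,0,8,0,0,0,0],[38,0,8,0,0,0,0]]

```text
time_s: 23.62
position: [0.4677, -0.1395, 0.0983]
ee_rot: [2.255, 2.187, -0.0]
ft_force: [0.6, -0.3, 0.8]
gripper_width: 0.0853
gripper_force: 0.0
```

>>> arm_command:
  motion:
    - [[2,0,0,0,0,0,0],[4,0,0,0,0,0,0],[6,0,0,0,0,0,0],[8,0,0,0,0,0,0],[10,0,0,0,0,0,0],[12,0,0,0,0,0,0]]

```text
time_s: 24.12
position: [0.4679, -0.1276, 0.0983]
ee_rot: [-2.255, -2.188, 0.001]
ft_force: [0.8, -1.4, -1.0]
gripper_width: 0.0855
gripper_force: 0.9
```

>>> arm_command:
  motion:
    - [[3,0,0,0,0,0,0],[6,0,0,0,0,0,0],[9,-0.3,0,0,0,0,0],[12,-0.5,0,0,0,0,0],[15,-0.7,0,0,0,0,0],[18,-0.9,0,0,0,0,0],[21,-1.1,0,0,0,0,0],[24,-1.3,0,0,0,0,0],[27,-1.5,0,0,0,0,0],[30,-1.7,0,0,0,0,0]]

```text
time_s: 24.95
position: [0.4672, -0.0971, 0.0984]
ee_rot: [-2.254, -2.188, -0.0]
ft_force: [0.5, -1.2, -0.8]
gripper_width: 0.0856
gripper_force: 0.8
```

```bash
python3 look.py
```

```text
[ 0.4672 -0.0971  0.0984] [ 0.5 -1.2 -0.8] [-2.254 -2.188 -0.   ]
lid ((0.46874359250068665, 0.03431090712547302), (0.24197548627853394, 0.18483172357082367), 88.03384399414062)
lead y 0.15697074 xr 0.37616304 0.56301254
```

>>> arm_command:
  motion:
    - [[3,0,0,0,0,0,0],[6,0,0,0,0,0,0],[9,-0.3,0,0,0,0,0],[12,-0.5,0,0,0,0,0],[15,-0.7,0,0,0,0,0],[18,-0.9,0,0,0,0,0],[21,-1.1,0,0,0,0,0],[24,-1.3,0,0,0,0,0],[27,-1.5,0,0,0,0,0],[30,-1.7,0,0,0,0,0],[33,-1.8,0,0,0,0,0],[36,-2,0,0,0,0,0]]

```text
time_s: 26.05
position: [0.4664, -0.0611, 0.0984]
ee_rot: [2.254, 2.188, 0.0]
ft_force: [-0.3, -1.3, 1.6]
gripper_width: 0.0853
gripper_force: 1.1
```

>>> arm_command:
  motion:
    - [[3,0,0,0,0,0,0],[6,0,0,0,0,0,0],[9,-0.3,0,0,0,0,0],[12,-0.5,0,0,0,0,0],[15,-0.7,0,0,0,0,0],[18,-0.9,0,0,0,0,0],[21,-1.1,0,0,0,0,0],[24,-1.3,0,0,0,0,0],[27,-1.5,0,0,0,0,0],[30,-1.7,0,0,0,0,0],[33,-1.8,0,0,0,0,0],[36,-2,0,0,0,0,0]]

```text
time_s: 27.05
position: [0.4654, -0.025, 0.0983]
ee_rot: [-2.254, -2.188, -0.0]
ft_force: [0.5, -1.9, 0.5]
gripper_width: 0.0853
gripper_force: 1.2
```

>>> arm_command:
  motion:
    - [[3,0,0,0,0,0,0],[6,0,0,0,0,0,0],[9,-0.3,0,0,0,0,0],[12,-0.5,0,0,0,0,0],[15,-0.7,0,0,0,0,0],[18,-0.9,0,0,0,0,0],[21,-1.1,0,0,0,0,0],[24,-1.3,0,0,0,0,0],[27,-1.5,0,0,0,0,0],[30,-1.7,0,0,0,0,0]]

```text
time_s: 27.88
position: [0.4645, 0.005, 0.0984]
ee_rot: [-2.254, -2.188, -0.0]
ft_force: [0.7, -2.8, 1.6]
gripper_width: 0.0851
gripper_force: 1.2
```

```bash
python3 look.py; python3 - <<'E'
from h import *
f=viewer.grab_frame("top")
for n,z in [("tote",.073),("tote_nose",.073),("pan_edge",.073),("pan",.073),("scale",0)]:
    for q in viewer.place_of(n,"top")[:1]: print(n,q["p"],np.round(onz(f,q["at"],z),4))
E
```

```text
[0.4645 0.005  0.0984] [ 0.7 -2.8  1.6] [-2.254 -2.188 -0.   ]
lid ((0.46663355827331543, 0.1372702568769455), (0.24736836552619934, 0.1864815205335617), 88.72895050048828)
lead y 0.25923374 xr 0.37297818 0.56241626
tote 0.76 [0.4735 0.1195 0.073 ]
pan_edge 0.21 [0.7462 0.2263 0.073 ]
```

>>> arm_command:
  motion:
    - [[3,0,0,0,0,0,0],[6,0,0,0,0,0,0],[9,0,0,0,0,0,0],[12,0,0,0,0,0,0],[15,0,0,0,0,0,0],[18,0,0,0,0,0,0],[21,0,0,0,0,0,0],[23,0,0,0,0,0,0],[25,0,0,0,0,0,0],[26,0,0,0,0,0,0],[26,0,0,0,0,0,0]]

```text
time_s: 29.2
position: [0.4654, 0.0313, 0.0984]
ee_rot: [-2.254, -2.188, -0.001]
ft_force: [-1.0, 0.0, 0.3]
gripper_width: 0.0852
gripper_force: 0.2
```

>>> arm_command:
  motion:
    - [[-2,0,0,0,0,0,0],[-10,0,0,0,0,0,0],[-30,0,0,0,0,0,0],[-60,0,0,0,0,0,0],[-100,0,-10,0,0,0,0],[-140,0,-30,0,0,0,0],[-170,0,-60,0,0,0,0],[-200,0,-80,0,0,0,0],[-200,0,-80,0,0,0,0]]

```text
time_s: 29.95
position: [0.4613, -0.1796, 0.1825]
ee_rot: [2.261, 2.164, 0.001]
ft_force: [0.5, -0.9, -0.7]
gripper_width: 0.0852
gripper_force: 0.0
```

```bash
python3 look.py; python3 - <<'E'
from h import *
f=viewer.grab_frame("top"); cv2.imwrite("pics/t5.png",cv2.resize(f["color"][130:300,130:430],None,fx=2.5,fy=2.5))
E
```

```text
[ 0.4613 -0.1796  0.1825] [ 0.5 -0.9 -0.7] [2.261e+00 2.164e+00 1.000e-03]
lid ((0.4671359360218048, 0.16104792058467865), (0.2444549947977066, 0.1865658462047577), 88.95381927490234)
lead y 0.2840491 xr 0.3735137 0.56047904
```

View pics/t5.png

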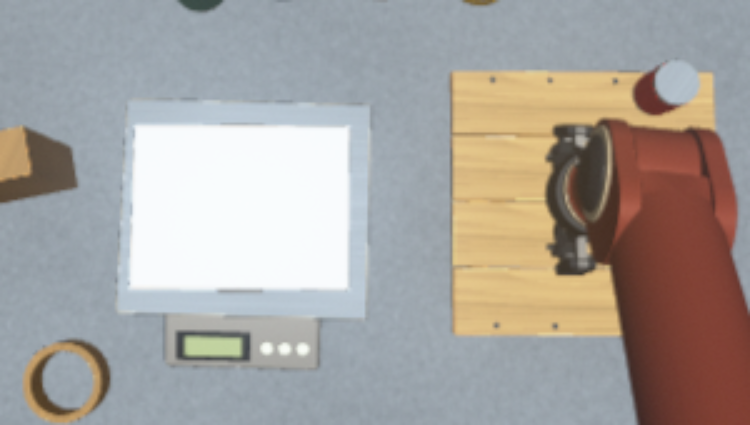

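The tote sits whole on the pan: lid at columns 130–350, rows 125–290 of the crop, inside the pan at 120–368, 102–316. It's square, clear of the stand, and the gripper is away, so I'm handing it in.

```bash
python3 -c "
from station import job
print(job.finish_job())"
```

```text
the job is handed in; nothing more can be done
None
```

The tote was slid across the gap and pushed onto the pan; by camera it sits level-looking, about 2 mm off the pan's centre and roughly square, clear of the stand with the gripper away, and I handed the job in at about 30 s (no verdict came back).

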